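# Shift the dish rocker into third

## Task

Shift the dish rocker into third: with the fingertips, push its gear lever across to the right-hand side of the H-shaped gate, then forward, away from you, fully home in the third slot (the far right one), and take your hand away. Only push the lever, never pinch it; do not let it go into any of the other slots, and leave the two bottles and the little box beside the rocker where they stand.

Things in the scene. Friction and masses are not known exactly. Their poses are not given: they have to be found in the camera images.
- rocker: white bench rocker for dishes, fixed to the table; housing 150 x 150 mm, 80 mm high. Origin on the table under the centre of the gate; x axis forward (away from the robot, towards slots 1 and 3), y to the rocker's left, z up. Behind the housing a platform with a petri dish reaches to x = +148 mm, 76 mm high
- gate (a point): centre of the upper face of the bare metal gate plate (100 x 100 mm, 82 mm above the table). A cross channel along y joins two slots along x, 43 mm apart: slot 1 far left, 2 near left, 3 far right, 4 near right, marked with one to four pips. The channels leave the lever's stem about 2 mm of play each way
- pivot (a point): the fixed point about which the lever tilts, on the rocker's z axis 10 mm above the table; the knob's centre is 120 mm from it
- knob (a point): centre of the lever's black knob, 30 x 30 mm, 44 mm high, flat-sided, its sides square to the rocker's x and y; it tilts with the lever. Upright it is 130 mm above the table. At the right end of the cross channel it is 35 mm right of the gate's centre; home in slot 3 also 34 mm forward and 120 mm above the table. The stem below is 10 mm thick
- lever_across (a joint): sideways tilt of the lever, rad: -0.3 fully left, 0 upright, +0.3 fully right (in line with slots 3 and 4), hard stops at both. Starts in the cross channel between -0.3 and -0.05. Friction of about 2.5 N at the knob, no spring: stays where it is left
- lever_fore (a joint): fore and aft tilt of the lever, rad: 0 in the cross channel, +0.3 fully forward (home in slot 1 or 3), -0.3 fully back (home in slot 2 or 4), hard stops at both; friction as sideways, no spring. Off the slots the gate stops it at about 0.03
- knob_left: flat left (+y) face of the knob, 22 mm wide and 40 mm high between rounded corners; the origin lies 2 mm under the middle of the face, level with the knob's centre
- knob_right: flat right (-y) face of the knob, 22 mm wide and 40 mm high between rounded corners; the origin lies 2 mm under the middle of the face, level with the knob's centre
- knob_near: flat near (-x) face of the knob, 22 mm wide and 40 mm high between rounded corners; the origin lies 2 mm under the middle of the face, level with the knob's centre
- knob_far: flat far (+x) face of the knob, 22 mm wide and 40 mm high between rounded corners; the origin lies 2 mm under the middle of the face, level with the knob's centre
- dropper_bottle: amber dropper bottle with a black top, 33 mm wide, 100 mm high, loose, standing to the right of the rocker; leave it. Origin at the centre of its underside
- oil_bottle: small dropper bottle of oil with a black cap, 30 mm wide, 72 mm high, loose, standing to the left of the rocker; leave it. Origin at the centre of its underside
- glass_box: little white box of cover glasses, 31 x 63 x 23 mm, loose, lying in front of the rocker on the robot's side; leave it. Origin at the centre of its underside

How it is judged:
By the outcome, as a careful person would: the job done as asked, in the order asked, and still so for the second after the job is handed in, with the robot touching nothing.
It also fails if it takes over 48 s, if anything falls off the work surface, if the arm or the gripper's body presses on something with over 40 N, if the wrist force passes 120 N, or if a joint passes its speed limit or range.

## Robot

A 6-joint arm with a two-finger parallel gripper is mounted at the origin on a cart in front of the work surface, level with it; the furniture and walls round the work are solid. World frame = base frame: x ahead of the robot, y to its left, z up, the work surface at z = 0. Lengths are in mm, angles in degrees, forces in N, time in s.
With the tool pointing down it reaches from about 300 to 850 mm from the base axis. Payload 4.2 kg.
Tool frame: the origin (TCP) lies on the centre line of the jaws, within the pads' length; the fingertips stand 14 mm ahead of it and the grasp point (between the pads) lies 5 mm behind it (env.finger_overhang is the z of the fingertips in the tool frame, in mm); z points along the fingers, y is the line along which they close (so a half turn about z gives the same grasp; the last joint's range is limited). The gripper opens to 91 mm and grips with 3 to 60 N. Pads are 32 mm wide; open, the fingers measure 118 mm over their backs; the gripper's body (76 mm by 178 mm) begins 60 mm behind the grasp point.
Start: joints at [69.328, 18.312, 89.639, -0, 72.044, -1.146], TCP at [192.191, 541.945, 227.976] pointing down, gripper open.
Joint ranges: [-177.97, 177.97], [-48.28, 115.42], [12.27, 149.76], [-77.06, 257.06], [2.81, 150.46], [-146.56, 146.56]. Speed limits (degrees/s): [147.25, 147.25, 180, 180, 180, 180].

## Interface

Orientations are given as [roll, pitch, yaw] about the fixed x, y, z axes, in that order (R = Rz(yaw) Ry(pitch) Rx(roll)).
In Python, from workcell import sensors, viewer, env gives the robot as it stands. The module is installed in compiled form; this text tells all that it offers.
- The arm moves only by the tool step_arm, never from a script. Its argument "plan" is one flat list of numbers, 6 for each row, row after row: the shift along the tool's x, y, z in cm, then the turn, a rotation vector about the tool's x, y, z in rad. In form: [x, y, z, wx, wy, wz, x, y, z, wx, wy, wz, ...]. A call has 1 to 5 rows; each row shifts and turns the commanded pose from where the row before left it, along the tool's axes as they then stand; what a row does not reach is not made up. A row lasts 1/12 s, in which the tool goes at most 41.7 mm and 7.16 degrees, less where a joint would pass 70% of its speed; a pose out of reach is approached as far as the arm can. A call is refused whole if a number of a shift passes 4.17 or a number of a turn 0.125, either way. A call with a gripper value outside its range is refused whole. "hand" is the finger opening in cm, from 0 to 9.12, set as the call begins (left out, the last holds). The fingers move at their own pace and stop on an object; "newtons" is the grip in N (left out, the last holds). Time passes only in rows, so rows that do not move let the fingers close. It gives the time, the measured TCP pose, the force, the opening and the grip force at its end, in the units of the state.
- sensors.state(): the state, without advancing time (a new reading comes with each control period).
- viewer.grab_frame(name): name is "side" or "top" or "wrist"; returns a dict with "img" (420x560x3 uint8, red, green, blue), "fx", "fy", "cx", "cy" (pixels), "position" and "attitude" of the camera in the world. Camera axes: x right, y down, z forward; pixel columns grow to the right and rows downward; lengths in mm; the calibration is good to about 2 mm. A picture is of the moment at which its call begins. There is no depth.
- env.job_done(): hands the job in; it is judged then, once.
Trained networks look in a picture, given as the dict that the camera call returned (one of the last four; its "shot" number tells which), for a name from the list of things; names that differ only in an ending like _2 or _b are one class to them, and where a whole thing is asked for, a point or a joint stands for the part that bears it (a point fixed in the world has none). Each returns a list of dicts, best first, with "score" (0 to 1); they miss things now and then, are a little off and sometimes report something else, mostly with a low value. They report only what shows in the picture. A call takes as long as a camera call.
- viewer.boxes_of(name, picture): "location" ([column, row] in pixels, amid what is visible of it).
- viewer.pinpoint(name, picture): "location" ([column, row] in pixels: a listed point, or the origin of a listed thing).
The state is a dict: "time_s": time; "qpos": joint angles; "qvel": joint speeds; "effort": joint torques, N m; "ee_pos": TCP position; "ee_rot": TCP orientation; "force": force on the tool from outside, world axes, zero at the start; "torque": the same for the moment, N m; "gripper_width": finger opening in mm; "gripper_force": force on a finger pad.
Only numpy, scipy, OpenCV 4.12 (cv2) and the standard library are available. Lean on these libraries where they do the work, as an engineer would, in place of code of your own. Each camera call takes 0.05 s, during which the arm holds its last target. There are 200 camera calls.

## Working session

There is one attempt and no reset: what is moved stays moved. The work goes in short steps, Python scripts to look and compute and a tool call to move; the robot and the scene stay as the last step left them, time stands still between calls to the robot, and variables do not carry over. Pictures are saved under pics/ and viewed, at most 10 in all, crops included, and the job is handed in when it is done.

Besides the shell and the picture viewer there is one more tool, called after ">>>" by a JSON object that holds its "fn" and its "kwargs", one argument or row to a line. step_arm: Moves the arm, as the interface text tells. Its arguments: {"type":"object","properties":{"plan":{"type":"array","items":{"type":"number"}},"hand":{"type":"number"},"newtons":{"type":"number"}},"required":["plan"]}

```bash
mkdir -p pics; cat > h.py <<'E'
import numpy as np, cv2
from scipy.spatial.transform import Rotation as R
from scipy.optimize import least_squares
from workcell import sensors, viewer, env
def cam(p):
    a=np.array(p["attitude"],float)
    M=a if a.shape==(3,3) else R.from_euler('xyz',a,degrees=True).as_matrix()
    return M,np.array(p["position"],float)
def ray(p,uv):
    M,o=cam(p); d=M@np.array([(uv[0]-p["cx"])/p["fx"],(uv[1]-p["cy"])/p["fy"],1]); return o,d/np.linalg.norm(d)
def tri(obs):
    A=np.zeros((3,3));b=np.zeros(3)
    for p,uv in obs:
        o,d=ray(p,uv);P=np.eye(3)-np.outer(d,d);A+=P;b+=P@o
    x=np.linalg.solve(A,b)
    return x.round(1),[round(float(np.linalg.norm(np.cross(x-ray(p,uv)[0],ray(p,uv)[1]))),1) for p,uv in obs]
def atz(p,uv,z):
    o,d=ray(p,uv); return (o+d*(z-o[2])/d[2]).round(1)
def proj(p,X):
    M,o=cam(p);c=M.T@(np.array(X)-o);return [p["fx"]*c[0]/c[2]+p["cx"],p["fy"]*c[1]/c[2]+p["cy"]]
def save(p,n): cv2.imwrite(f"pics/{n}.png",p["img"][:,:,::-1])
E
python3 - <<'E'
from h import *
s=sensors.state();print({k:np.round(v,2).tolist() for k,v in s.items()})
P={n:viewer.grab_frame(n) for n in("side","top")}
for n,p in P.items(): save(p,n+"0");print(n,p["attitude"],p["position"],p["fx"])
for k in["rocker","gate","pivot","knob","knob_left","knob_near","knob_right","knob_far","dropper_bottle","oil_bottle","glass_box"]:
    o=[]
    for n,p in P.items():
        r=viewer.pinpoint(k,p)
        if r:
            print(k,n,[(np.round(q["location"]).tolist(),round(q["score"],2)) for q in r[:2]]);o.append((p,r[0]["location"]))
    if len(o)==2: print("   ",tri(o))
E
```

```text
{'time_s': 0.0, 'qpos': [69.33, 18.35, 89.71, -0.0, 72.04, -1.15], 'qvel': [0.1, 0.0, -0.01, -0.01, 0.01, -0.03], 'effort': [-0.0, -41.25, -23.2, 0.07, 0.05, -0.0], 'ee_pos': [192.02, 541.48, 227.11], 'ee_rot': [-179.9, -0.0, 160.48], 'force': [-0.07, -0.23, 0.71], 'torque': [-0.05, 0.0, 0.03], 'gripper_force': 0.0, 'gripper_width': 90.92}
side [-1.31171515e+02 -1.61207085e-02 -1.69820542e+02] [371.79562582 769.627623   653.76596676] 427.812185070897
top [-169.06089393   -0.21551029  -89.29092636] [317.63397076 150.99565728 984.06035246] 427.9265591500646
rocker side [([258.0, 238.0], 0.92)]
rocker top [([276.0, 209.0], 0.69), ([281.0, 201.0], 0.17)]
    (array([512.5, 150. ,   5.3]), [4.2, 4.2])
gate side [([257.0, 211.0], 0.76)]
gate top [([281.0, 204.0], 0.72)]
    (array([513.2, 139.7,  72. ]), [2.1, 2.1])
pivot top [([277.0, 209.0], 0.58)]
knob side [([256.0, 194.0], 0.88)]
knob top [([275.0, 198.0], 0.5)]
    (array([512.3, 153.6, 130.5]), [2.3, 2.3])
knob_left top [([278.0, 210.0], 0.58), ([223.0, 203.0], 0.26)]
knob_right top [([278.0, 266.0], 0.54)]
dropper_bottle side [([273.0, 190.0], 0.69)]
dropper_bottle top [([351.0, 212.0], 0.66)]
    (array([509.9, -24.6,  -2.4]), [3.7, 3.7])
oil_bottle top [([219.0, 202.0], 0.68), ([274.0, 199.0], 0.61)]
glass_box side [([316.0, 244.0], 0.58)]
glass_box top [([276.0, 264.0], 0.87), ([220.0, 203.0], 0.55)]
    (array([387.9, 148.4,   8.3]), [0.2, 0.2])
```

```bash
python3 - <<'E'
import cv2,numpy as np
a=cv2.imread("pics/side0.png");b=cv2.imread("pics/top0.png")
cv2.imwrite("pics/s1.png",cv2.resize(a[90:330,120:440],(800,600),interpolation=cv2.INTER_CUBIC))
cv2.imwrite("pics/t1.png",cv2.resize(b[110:320,140:420],(800,600),interpolation=cv2.INTER_CUBIC))
E
```

```text
(no output)
```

View pics/s1.png

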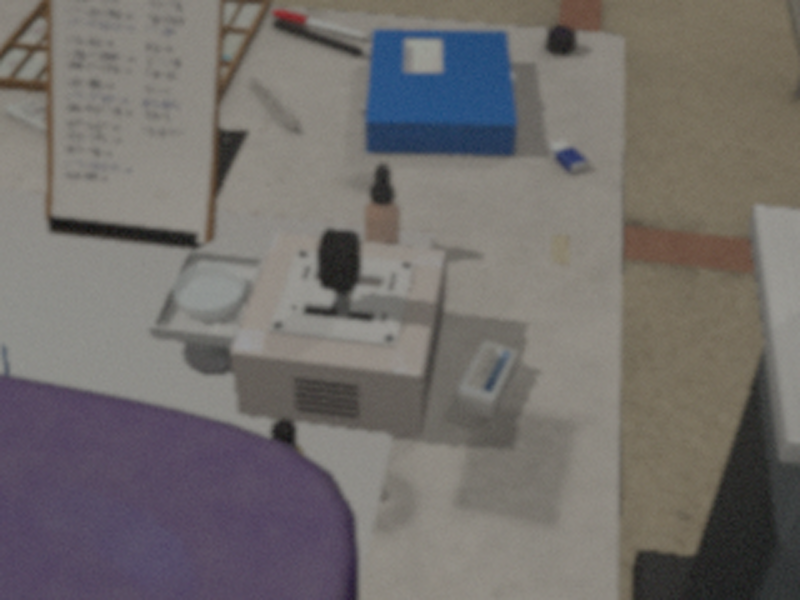

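View pics/t1.png

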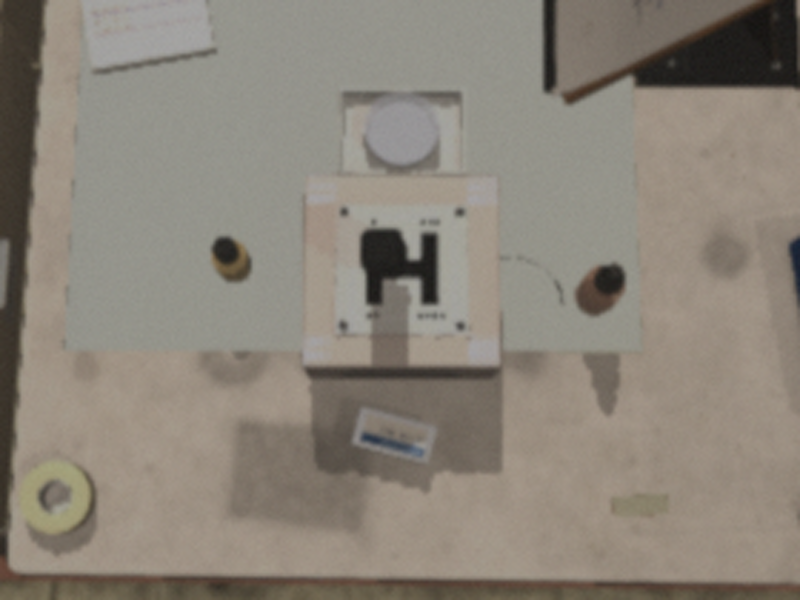

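The side view shows the knob left of centre in the cross channel, at about full-frame (256,194), and a purple thing close to the camera. The top view shows the H gate at (280,204), the knob at (274,198), the amber bottle to the right, the oil bottle to the left and the box in front. I'll check the purple thing and the rocker's yaw.

```bash
python3 - <<'E'
from h import *
p=viewer.grab_frame("top");q=viewer.grab_frame("side")
c=lambda u,v:(140+u*.35,110+v*.35)
S=[atz(p,c(*x),82) for x in[(344,212),(460,212),(344,326),(460,326)]];print(S,np.mean(S,0))
H=[atz(p,c(*x),80) for x in[(306,177),(497,177),(304,366),(499,366)]];print(H,np.mean(H,0))
print("knobtop",atz(p,c(383,250),152))
cs=lambda u,v:(120+u*.4,90+v*.4)
print("side gate",atz(q,cs(341,296),82),"knob",tri([(p,c(383,250)),(q,cs(340,260))]))
cv2.imwrite("pics/both.png",cv2.resize(np.hstack([p["img"],q["img"]])[:,:,::-1],(800,300),interpolation=cv2.INTER_AREA))
E
```

```text
[array([556. , 185.6,  82. ]), array([557.2,  97.2,  82. ]), array([468. , 183.8,  82. ]), array([469.1,  97.1,  82. ])] [512.575 140.925  82.   ]
[array([583.8, 215.3,  80. ]), array([585.8,  68.7,  80. ]), array([437.8, 213.1,  80. ]), array([439.7,  67.9,  80. ])] [511.775 141.25   80.   ]
knobtop [510.5 155.1 152. ]
side gate [512.3 142.8  82. ] knob (array([512.4, 155.1, 130.7]), [2.9, 2.9])
```

View pics/both.png

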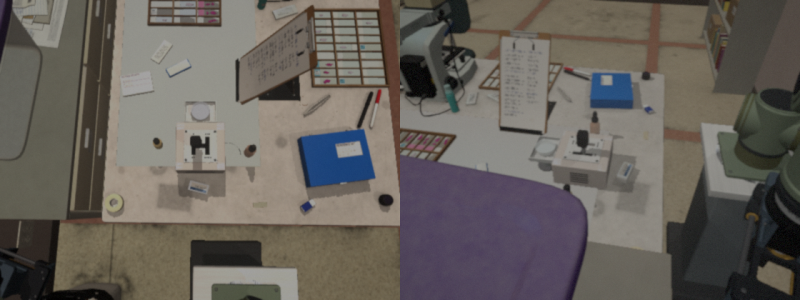

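>>> {"fn": "step_arm", "kwargs": {
  "plan": [0,-2,0,0,0,-0.114,0,-2,0,0,0,-0.114,0,-3,0,0,0,-0.113,0,-4,0,0,0,0,0,-4,0,0,0,0],
  "hand": 0,
  "newtons": 10
}}

```text
time_s: 1.72
ee_pos: [177.3, 392.6, 227.7]
ee_rot: [-180.0, 0.0, -179.9]
force: [0.0, 0.5, 0.7]
gripper_width: 60.4
gripper_force: 0.0
```

>>> {"fn": "step_arm", "kwargs": {
  "plan": [-2,-3.5,0,0,0,0,-2,-3.5,0,0,0,0,-2,-3.5,0,0,0,0,-2,-3.5,0,0,0,0,-2,-3,0,0,0,0]
}}

```text
time_s: 2.13
ee_pos: [277.8, 221.7, 228.3]
ee_rot: [180.0, 0.1, -180.0]
force: [0.1, 0.5, -0.2]
gripper_width: 27.1
gripper_force: 0.0
```

>>> {"fn": "step_arm", "kwargs": {
  "plan": [-4,-0.2,0,0,0,0,-4,0,0,0,0,0,-4,0,0,0,0,0,-4,0,0,0,0,0,-4,0,0,0,0,0]
}}

```text
time_s: 2.55
ee_pos: [479.7, 221.3, 228.1]
ee_rot: [180.0, 0.0, 180.0]
force: [0.4, 0.3, -0.3]
gripper_width: 0.4
gripper_force: 0.0
```

>>> {"fn": "step_arm", "kwargs": {
  "plan": [-3,0,0,0,0,0,0,0,1,0,0,0,0,0,1,0,0,0,0,0,0,0,0,0,0,0,0,0,0,0]
}}

```text
time_s: 2.97
ee_pos: [505.8, 221.7, 207.1]
ee_rot: [-180.0, -0.2, -180.0]
force: [-0.4, -0.3, 0.5]
gripper_width: 0.5
gripper_force: 0.0
```

```bash
python3 - <<'E'
from h import *
p=viewer.grab_frame("wrist");q=viewer.grab_frame("side");s=sensors.state();print(s["ee_pos"],s["gripper_width"],s["force"])
save(p,"w1");print(p["position"],p["attitude"])
for n,z in(("gate",82),("knob",130)):
    for i in(p,q):
        r=viewer.pinpoint(n,i)
        if r: print(n,r[0]["location"],r[0]["score"],atz(i,r[0]["location"],z))
cv2.imwrite("pics/w1.png",np.hstack([p["img"],q["img"][90:330,120:440].repeat(1,0)[:, :]] if 0 else [p["img"]])[:,:,::-1])
E
```

```text
[506.64151354 222.05338667 208.46184326] 0.2404849846637808 [ 0.15585329 -0.52506096 -0.22009038]
[423.72674582 221.54422884 363.84670383] [ 1.63209739e+02 -1.85425993e-02  9.00325702e+01]
gate [200.1, 213.8] 0.56 [514.  143.7  82. ]
gate [260.5, 208.6] 0.65 [504.1 141.9  82. ]
knob [198.5, 230.4] 0.83 [512.2 154.7 130. ]
knob [254.3, 194.3] 0.67 [512.6 156.4 130. ]
```

View pics/w1.png

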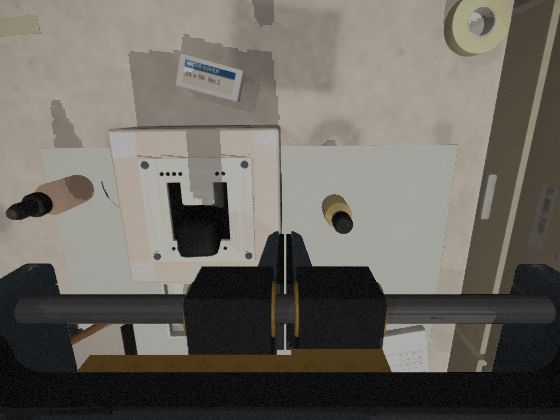

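Wrist view: closed fingertips at (286,250), knob at (198,230), way clear. Next, down beside the knob's left face.

>>> {"fn": "step_arm", "kwargs": {
  "plan": [-0.55,0,2,0,0,0,0,0,2,0,0,0,0,0,2,0,0,0,0,0,2,0,0,0,0,0,0,0,0,0]
}}

```text
time_s: 3.68
ee_pos: [510.7, 221.0, 124.7]
ee_rot: [-179.8, -0.4, -180.0]
force: [-0.9, -1.7, -0.0]
gripper_width: 0.4
gripper_force: 0.0
```

>>> {"fn": "step_arm", "kwargs": {
  "plan": [0,-0.8,0,0,0,0,0,-0.8,0,0,0,0,0,-0.6,0,0,0,0,0,-0.4,0,0,0,0,0,0,0,0,0,0]
}}

```text
time_s: 4.1
ee_pos: [513.7, 194.9, 129.1]
ee_rot: [180.0, 0.1, 179.9]
force: [-0.7, 0.0, 0.5]
gripper_width: 0.2
gripper_force: 0.0
```

>>> {"fn": "step_arm", "kwargs": {
  "plan": [0,-0.5,0,0,0,0,0,-0.5,0,0,0,0,0,-0.5,0,0,0,0,0,-0.5,0,0,0,0,0,-0.5,0,0,0,0]
}}

```text
time_s: 4.52
ee_pos: [513.6, 171.0, 128.4]
ee_rot: [179.9, 0.1, -180.0]
force: [-0.6, 1.9, 1.8]
gripper_width: 0.8
gripper_force: 1.4
```

>>> {"fn": "step_arm", "kwargs": {
  "plan": [0,-0.4,0,0,0,0,0,-0.4,0,0,0,0,0,-0.4,0,0,0,0,0,-0.4,0,0,0,0,0,-0.4,0,0,0,0]
}}

```text
time_s: 4.93
ee_pos: [513.4, 150.7, 128.1]
ee_rot: [180.0, 0.0, -180.0]
force: [1.5, 3.6, 2.4]
gripper_width: 0.6
gripper_force: 1.6
```

>>> {"fn": "step_arm", "kwargs": {
  "plan": [0,-0.3,0,0,0,0,0,-0.3,0,0,0,0,0,-0.2,0,0,0,0,0,0,0,0,0,0]
}}

```text
time_s: 5.27
ee_pos: [513.2, 142.3, 127.7]
ee_rot: [-180.0, -0.0, -180.0]
force: [0.8, 1.2, 1.1]
gripper_width: 0.6
gripper_force: 0.6
```

>>> {"fn": "step_arm", "kwargs": {
  "plan": [0,-0.2,0,0,0,0,0,-0.1,0,0,0,0,0,0,0,0,0,0]
}}

```text
time_s: 5.52
ee_pos: [513.0, 139.7, 127.7]
ee_rot: [-180.0, -0.0, -180.0]
force: [1.6, 1.0, -0.6]
gripper_width: 0.5
gripper_force: 0.9
```

>>> {"fn": "step_arm", "kwargs": {
  "plan": [0,-0.2,0,0,0,0,0,0,0,0,0,0]
}}

```text
time_s: 5.68
ee_pos: [512.9, 137.7, 127.7]
ee_rot: [-180.0, -0.0, -180.0]
force: [0.3, 1.9, -0.4]
gripper_width: 0.6
gripper_force: 0.9
```

>>> {"fn": "step_arm", "kwargs": {
  "plan": [0,-0.15,0,0,0,0,0,0,0,0,0,0]
}}

```text
time_s: 5.85
ee_pos: [512.9, 136.2, 127.8]
ee_rot: [-180.0, -0.0, -180.0]
force: [0.3, 2.1, -0.8]
gripper_width: 0.4
gripper_force: 0.9
```

>>> {"fn": "step_arm", "kwargs": {
  "plan": [0,-0.2,0,0,0,0,0,0,0,0,0,0]
}}

```text
time_s: 6.02
ee_pos: [512.9, 134.1, 127.9]
ee_rot: [-180.0, -0.0, -180.0]
force: [0.0, 2.2, -0.4]
gripper_width: 0.6
gripper_force: 0.9
```

```bash
python3 - <<'E'
from h import *
p=viewer.grab_frame("wrist");q=viewer.grab_frame("side");t=viewer.grab_frame("top")
for i in(p,q,t):
    r=viewer.pinpoint("knob",i)
    if r: print(r[0]["location"],r[0]["score"],atz(i,r[0]["location"],125))
cv2.imwrite("pics/w2.png",np.hstack([cv2.resize(q["img"][150:270,200:310],None,fx=4,fy=4),cv2.resize(p["img"][130:290,100:310],None,fx=1.6,fy=3)])[:,:,::-1])
E
```

```text
[236.1, 266.9] 0.61 [512.6 107.4 125. ]
```

View pics/w2.png

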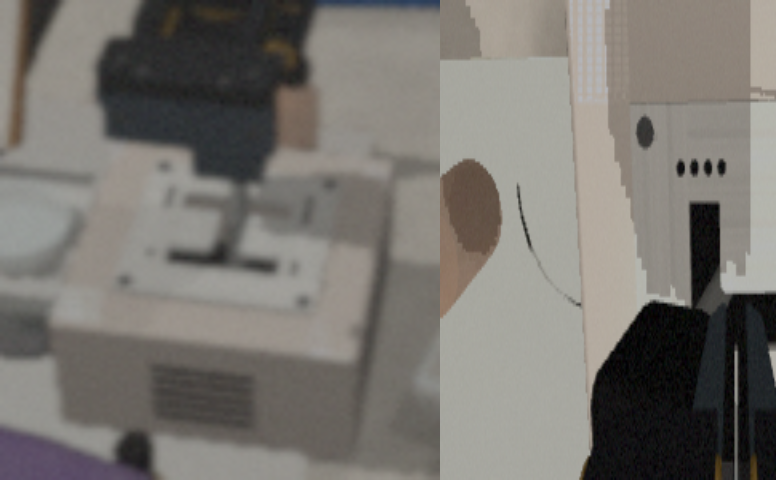

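The fingers bear on the knob, now at y≈107, with the stem still short of the right end. I'll creep on to the stop.

>>> {"fn": "step_arm", "kwargs": {
  "plan": [0,-0.15,0,0,0,0,0,0,0,0,0,0]
}}

```text
time_s: 6.48
ee_pos: [513.1, 133.2, 127.9]
ee_rot: [179.9, -0.0, 180.0]
force: [0.1, 3.4, -2.1]
gripper_width: 0.6
gripper_force: 1.5
```

>>> {"fn": "step_arm", "kwargs": {
  "plan": [0,-0.15,0,0,0,0,0,0,0,0,0,0]
}}

```text
time_s: 6.65
ee_pos: [513.1, 132.6, 127.8]
ee_rot: [179.8, -0.0, 179.9]
force: [0.2, 7.1, -1.6]
gripper_width: 0.3
gripper_force: 3.1
```

>>> {"fn": "step_arm", "kwargs": {
  "plan": [0,-0.15,0,0,0,0,0,0,0,0,0,0]
}}

```text
time_s: 6.82
ee_pos: [513.1, 132.3, 127.8]
ee_rot: [179.7, -0.0, 179.9]
force: [-0.9, 11.4, -4.1]
gripper_width: 0.9
gripper_force: 4.7
```

>>> {"fn": "step_arm", "kwargs": {
  "plan": [0,0.8,0,0,0,0,0,1.6,0,0,0,0,0,1.6,0,0,0,0,1.5,0,0,0,0,0,2,0,0,0,0,0]
}}

```text
time_s: 7.23
ee_pos: [479.3, 170.1, 128.0]
ee_rot: [-179.9, 0.1, -179.9]
force: [0.0, 0.4, 0.4]
gripper_width: 0.5
gripper_force: 0.0
```

>>> {"fn": "step_arm", "kwargs": {
  "plan": [2.5,0,0,0,0,0,0,0,0,0,0,0,0,0,0,0,0,0]
}}

```text
time_s: 7.48
ee_pos: [452.5, 169.4, 128.2]
ee_rot: [-179.9, 0.0, -179.9]
force: [0.2, -0.1, 0.3]
gripper_width: 0.2
gripper_force: 0.0
```

```bash
python3 - <<'E'
from h import *
s=sensors.state();print(s["ee_pos"],s["force"])
p=viewer.grab_frame("wrist");q=viewer.grab_frame("side");t=viewer.grab_frame("top")
for i in(p,q,t):
  for n,z in(("knob",125),("gate",82)):
    r=viewer.pinpoint(n,i)
    if r: print(n,r[0]["location"],r[0]["score"],atz(i,r[0]["location"],z))
cv2.imwrite("pics/w3.png",np.hstack([cv2.resize(q["img"][150:270,200:310],None,fx=3.5,fy=3.5),cv2.resize(p["img"][80:290,100:310],None,fx=1.9,fy=2)])[:,:800,::-1])
E
```

```text
[452.48517367 169.41701669 128.19702047] [ 0.21566036 -0.11514751  0.2611671 ]
knob [179.8, 354.4] 0.59 [511.  106.1 125. ]
knob [257.8, 180.3] 0.69 [516.  106.4 125. ]
gate [260.0, 206.9] 0.8 [506.1 137.1  82. ]
```

View pics/w3.png

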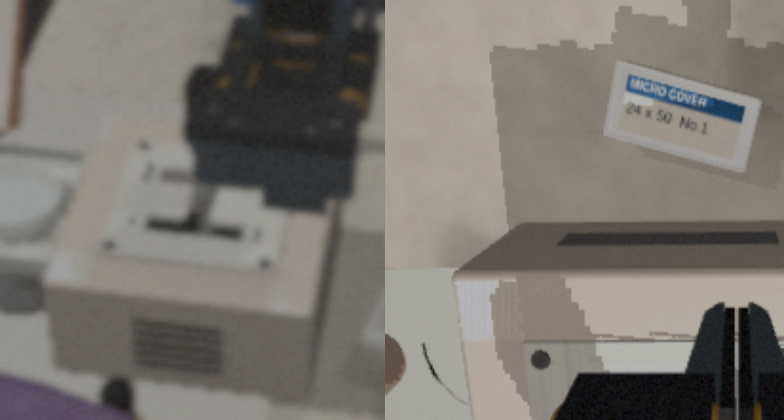

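The knob stands at (512,106), the right end of the channel, and the fingers are clear. Next, in behind its near face.

>>> {"fn": "step_arm", "kwargs": {
  "plan": [0,-2,0,0,0,0,0,-2,0,0,0,0,0,-1.6,0,0,0,0,0,-0.7,0,0,0,0,0,0,0,0,0,0]
}}

```text
time_s: 8.35
ee_pos: [453.3, 105.8, 127.9]
ee_rot: [-180.0, -0.0, 179.9]
force: [0.9, 1.2, -0.4]
gripper_width: 0.3
gripper_force: 0.0
```

>>> {"fn": "step_arm", "kwargs": {
  "plan": [-0.8,0,0,0,0,0,-0.6,0,0,0,0,0,-0.5,0,0,0,0,0,-0.5,0,0,0,0,0,-0.5,0,0,0,0,0]
}}

```text
time_s: 8.77
ee_pos: [482.1, 107.4, 127.8]
ee_rot: [180.0, -0.1, -180.0]
force: [-4.1, 0.7, 3.3]
gripper_width: 0.6
gripper_force: 2.2
```

>>> {"fn": "step_arm", "kwargs": {
  "plan": [-0.4,0,0,0,0,0,-0.4,0,0,0,0,0,-0.4,0,0,0,0,0,-0.4,0,0,0,0,0]
}}

```text
time_s: 9.1
ee_pos: [498.0, 107.1, 127.9]
ee_rot: [180.0, -0.1, -180.0]
force: [-4.9, 0.7, 2.6]
gripper_width: 0.3
gripper_force: 2.3
```

>>> {"fn": "step_arm", "kwargs": {
  "plan": [-0.3,0,0,0,0,0,-0.3,0,0,0,0,0,-0.2,0,0,0,0,0,0,0,0,0,0,0]
}}

```text
time_s: 9.43
ee_pos: [506.8, 106.9, 127.6]
ee_rot: [180.0, 0.0, -180.0]
force: [-1.2, 1.2, 0.2]
gripper_width: 0.5
gripper_force: 1.0
```

>>> {"fn": "step_arm", "kwargs": {
  "plan": [-0.2,0,0,0,0,0,-0.2,0,0,0,0,0,0,0,0,0,0,0]
}}

```text
time_s: 9.68
ee_pos: [510.5, 106.7, 127.7]
ee_rot: [-180.0, 0.0, -180.0]
force: [-2.7, 0.2, -1.5]
gripper_width: 0.6
gripper_force: 1.1
```

>>> {"fn": "step_arm", "kwargs": {
  "plan": [-0.2,0,0,0,0,0,0,0,0,0,0,0]
}}

```text
time_s: 9.85
ee_pos: [512.5, 106.7, 127.8]
ee_rot: [-180.0, 0.0, -180.0]
force: [-2.2, 0.4, -1.1]
gripper_width: 0.3
gripper_force: 1.2
```

>>> {"fn": "step_arm", "kwargs": {
  "plan": [-0.2,0,0,0,0,0,0,0,0,0,0,0]
}}

```text
time_s: 10.02
ee_pos: [513.6, 106.7, 127.6]
ee_rot: [-180.0, -0.1, -180.0]
force: [-5.4, -0.3, -0.7]
gripper_width: 0.4
gripper_force: 2.2
```

>>> {"fn": "step_arm", "kwargs": {
  "plan": [-0.15,0,0,0,0,0,0,0,0,0,0,0]
}}

```text
time_s: 10.18
ee_pos: [514.0, 106.7, 127.5]
ee_rot: [-180.0, -0.3, -180.0]
force: [-7.2, 0.6, -0.0]
gripper_width: 0.4
gripper_force: 3.4
```

>>> {"fn": "step_arm", "kwargs": {
  "plan": [-0.15,0,0,0,0,0,0,0,0,0,0,0]
}}

```text
time_s: 10.35
ee_pos: [514.4, 106.6, 127.4]
ee_rot: [-180.0, -0.4, 180.0]
force: [-8.7, 1.7, 2.6]
gripper_width: 1.0
gripper_force: 4.7
```

>>> {"fn": "step_arm", "kwargs": {
  "plan": [-0.2,0,0,0,0,0,-0.1,0,0,0,0,0,0,0,0,0,0,0]
}}

```text
time_s: 10.6
ee_pos: [515.0, 106.6, 127.3]
ee_rot: [-180.0, -0.7, 180.0]
force: [-14.9, 1.4, 5.6]
gripper_width: 0.4
gripper_force: 7.6
```

>>> {"fn": "step_arm", "kwargs": {
  "plan": [0.8,0,0,0,0,0,2,0,0,0,0,0,3,0,0,0,0,0,2,0,-2,0,0,0,0,0,-3,0,0,0]
}}

```text
time_s: 11.02
ee_pos: [437.8, 106.0, 176.4]
ee_rot: [-179.9, -0.3, -180.0]
force: [-0.3, -1.2, -0.1]
gripper_width: 0.6
gripper_force: 0.0
```

>>> {"fn": "step_arm", "kwargs": {
  "plan": [2,2,-3,0,0,0,2,3,-2,0,0,0,2,3,0,0,0,0,0,0,0,0,0,0,0,0,0,0,0,0]
}}

```text
time_s: 11.43
ee_pos: [383.2, 188.1, 229.2]
ee_rot: [179.9, 0.3, -179.8]
force: [0.7, -1.0, 0.3]
gripper_width: 0.4
gripper_force: 0.0
```

```bash
python3 - <<'E'
from h import *
s=sensors.state();print(s["ee_pos"],s["force"],s["time_s"])
q=viewer.grab_frame("side");t=viewer.grab_frame("top")
o=[]
for i in(q,t):
    r=viewer.pinpoint("knob",i)
    if r: print(r[0]["location"],r[0]["score"],atz(i,r[0]["location"],120));o.append((i,r[0]["location"]))
if len(o)==2:print(tri(o))
cv2.imwrite("pics/f.png",np.hstack([cv2.resize(q["img"][130:290,180:320],(400,457)),cv2.resize(t["img"][110:270,200:340],(400,457))])[:,:,::-1])
E
```

```text
[383.16843103 188.1249298  229.16637561] [ 0.69991268 -0.95027289  0.27026167] 11.4333
[242.5, 179.3] 0.86 [548.6 102.4 120. ]
[300.1, 183.5] 0.64 [548.5 101.4 120. ]
(array([548.8, 101.3, 119.2]), [0.1, 0.1])
```

View pics/f.png

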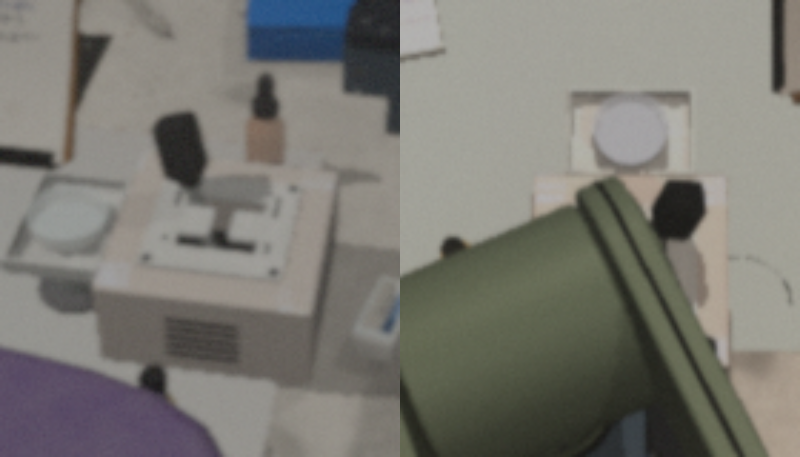

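The knob is far right and forward at about (548,102,119), which is home in slot 3. The bottles and box stand where they were, and the arm is clear.

```bash
python3 -c "
from workcell import env
print(env.job_done())"
```

```text
the job is handed in; nothing more can be done
None
```

The rocker's lever is fully home in third: pushed right, then forward, to both stops with closed fingertips; the hand is clear, nothing else was moved, and the job is handed in.

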